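# Square a test plaque in the corner stop and hold it under 10 N

## Task

Push the long grey test plaque on the force tester's table square and flush into the corner stop, with the lever still up. Then bring the hand lever down so that the gauge's foot loads the plaque to 10 N, never past 15 N, and keep it there: finish while still holding the lever down at 10 N for the reading. Leave everything else where it is.

Things in the scene. Friction and masses are not known exactly. Their poses are not given: they have to be found in the camera images.
- tester: lever-operated force test stand, fixed to the bench: grey base 360 x 220 mm (x -220 to +140), steel table on it (x -210 to +60, y -100 to +100 mm, top at z = 20), round column at the back, white head at z = 185 to 245 mm, x from -20 mm back, within 32 mm of y = 0. Origin: on the axis of the gauge's foot, at bench level; x points from the operator's side to the column, y left, z up
- stop_corner (a point): inner corner of the L-shaped corner stop, level with the steel table's top; at x = 25, y = -30, z = 20 mm of the tester, same axes. The stop is 8 mm high, its legs 12 mm wide. From this point the far leg's working face runs 75 mm to +y and looks to -x; the side leg's working face runs 160 mm to -x and looks to +y. Shoved sideways off its middle while hard against the far leg, the plaque can wedge
- plaque: grey plastic test plaque, 160 x 60 x 12 mm (long side along its x), loose and askew on the steel table, a few cm out of the corner stop. Origin: centre of its underside. Flush in the corner its x lies along the tester's x, its origin 80 mm to -x and 30 mm to +y of the corner (x = -55, y = 0 of the tester), its near end at x = -135, and the foot is over it 25 mm from its far edge
- lever (a joint): angle a of the spring-return hand lever, rad: 0 = up at rest, grows as the grip is pressed down, stop at 0.95. The ram goes down 25 mm per rad. With the plaque in the corner the foot meets it at 0.48, then the load grows 50 N per rad: 5 N at 0.58, 10 N at 0.68, 15 N at 0.78. The grip needs about 2 N to start and 5 N at a load of 10 N; let go, it springs back up
- lever_pivot (a point): the lever's pivot, at x = -34, y = 14, z = 210 mm of the tester, same axes. The lever swings in the tester's y-z plane in front of the head, out to the right (-y). At lever angle a the grip's middle is, from this point, at y = -135 cos(0.4 - a), z = 135 sin(0.4 - a) mm: at rest y -124, z +53; at 10 N y -130, z -37
- lever_grip: the lever's black round grip, 24 mm thick, 85 mm long, on a 10 mm rod. Origin: middle of the grip, on its axis, 135 mm from the pivot; its -y points outwards along the lever, its x is the tester's x. At rest it leans 0.4 rad upwards to the outside, right of the head, its middle 263 mm above the bench
- foot: the gauge's flat steel foot, 24 mm round, 8 mm thick, on the spindle under the dial gauge (62 mm across). Origin: on its axis, 44 mm below its underside, so at bench level at rest, when its underside is 12 mm above the plaque's top; it moves with the foot. The gauge's spring gives 2 N per mm
- gauge_needle (a joint): the gauge's needle in rad, clockwise from zero: 0.2 rad per newton of load on the foot, so 10 N = 2.0 rad, 15 N = 3.0 rad. The dial looks to the tester's -x; it has a short tick every newton and a long one every 5 N, from 0 (lower left) to 25 N
- spare_tip: a small steel gauge tip, 20 mm round, 30 mm tall, standing on the tester's steel table to the left of the foot (bystander). Origin: at its underside
- square_coupon: a square grey plastic coupon 60 x 60 x 12 mm on the bench to the left of the tester (bystander, not the test plaque). Origin: at its underside
- screwdriver: a screwdriver 160 mm long lying on the bench to the right of the tester, below the lever (bystander). Origin: at its underside
- caliper: a digital caliper 225 mm long on the bench at the right (bystander). Origin: at its underside
- mount_tray: a white divided tray 160 x 110 x 22 mm with round black resin mounts, on the bench at the right (bystander). Origin: at its underside
- jar: an amber jar 56 mm round, 75 mm tall, on the bench at the right (bystander). Origin: at its underside
- loupe: a black eye loupe 46 mm round, 46 mm tall, on the bench at the left (bystander). Origin: at its underside
- mouse: a black computer mouse 105 x 60 x 30 mm on the bench at the left (bystander). Origin: at its underside
Not all that is in view belongs to the job. Leave any green look-alike of the plaque alone.

How it is judged:
On the way, in this order (a step that is already met when the one before it is completed fails the run):
1. the plaque lies square and flush in the corner stop, with the lever still up (x of plaque in the frame of stop_corner between -0.0822 and -0.078 m and y of plaque in the frame of stop_corner between 0.028 and 0.0322 m and z of plaque in the frame of stop_corner below 0.002 m and angle between the x axis of plaque and the x axis of tester, either way round below 0.025 rad and angle between plaque's own z axis and vertical below 0.03 rad and value of joint lever below 0.15 rad), for 0.2 s.
2. the lever is held down with the gauge at 10 N and the plaque still flush (x of plaque in the frame of stop_corner between -0.0822 and -0.078 m and y of plaque in the frame of stop_corner between 0.028 and 0.0322 m and z of plaque in the frame of stop_corner below 0.002 m and angle between the x axis of plaque and the x axis of tester, either way round below 0.025 rad and angle between plaque's own z axis and vertical below 0.03 rad and value of joint gauge_needle between 1.6 and 2.4 rad and contact force between foot and plaque above 6 N and (contact force between lever_grip and the fingers above 1 N or contact force between lever_grip and the arm above 1 N)), for 0.5 s.
At the end, for the whole second after the job is handed in: The plaque lies flat, within 2 mm of both legs of the corner stop and within 0.025 rad of square; the robot holds the lever's grip still with the gauge between 8 and 12 N and the foot bearing on the plaque (all of step 2 and velocity of joint lever between -0.1 and 0.1 rad/s); the arm keeps its last pose, push and grip.
It fails at once if the gauge passes 15 N (value of joint gauge_needle above 3.1 rad).
It fails at once if one of the bystanders is moved by more than 20 mm (distance of any of spare_tip, square_coupon, screwdriver, caliper, mount_tray, jar, loupe, mouse from where it was at the start of the episode above 0.02 m).
It also fails if it takes over 64 s, if anything falls off the work surface, if the arm or the gripper's body presses on something with over 40 N, if the wrist force passes 120 N, or if a joint passes its speed limit or range.

## Robot

A 7-joint arm with a two-finger parallel gripper is mounted at the origin on the work surface. World frame = base frame: x ahead of the robot, y to its left, z up, the work surface at z = 0. Lengths are in m, angles in rad, forces in N, time in s.
With the tool pointing down it reaches from about 0.425 to 0.95 m from the base axis. Payload 4.7 kg.
Tool frame: the origin (TCP) lies between the finger pads; the fingertips stand 17 mm ahead of it and the grasp point (between the pads) lies 2 mm behind it; z points along the fingers, y is the direction in which the jaws open and shut (so a half turn about z gives the same grasp; the last joint's range is limited). The gripper opens to 87 mm and grips with 3 to 60 N. Pads are 19 mm wide; open, the fingers measure 117 mm over their backs; the gripper's body (75 mm by 190 mm) begins 51 mm behind the grasp point.
Start: joints at [-1.278, 0.469, -0.049, 1.532, 0.024, 1.141, -0.082], TCP at [0.213, 0.64, 0.24] pointing down, gripper open.
Joint ranges: [-2.59, 2.59], [-0.33, 1.99], [-1.39, 1.29], [0.1, 2.45], [-1.04, 4.18], [0.21, 1.99], [-2.66, 2.66]. Speed limits (rad/s): [2.57, 2.57, 3.14, 3.14, 3.14, 3.14, 3.14].

## Interface

Orientations are given as a 3x3 rotation matrix whose columns are the frame's x, y, z axes.
In Python, from cell import status, viewer, order gives the robot as it stands.
- The arm moves only by the tool jog_arm, never from a script. Its arguments are lists of equal length, an entry for each row: "translation": the shift along the world's x, y, z in mm, a list of three; "roll": the turn about the world's z in degrees. In form: {"translation": [[x, y, z], ...], "roll": [roll, ...]}. A call has 1 to 20 rows; each row is the pose to reach, as a shift and turn from the pose commanded when the call began; what a row does not reach only later rows make up. A row lasts 1/10 s, in which the tool goes at most 50 mm and 8.59 degrees, less where a joint would pass 70% of its speed; a pose out of reach is approached as far as the arm can. A call with a gripper value outside its range is refused whole. "gripper" is the opening, from 0 (shut) to 1 (fully open), set as the call begins (left out, the last holds). The fingers move at their own pace and stop on an object; "force" is the grip in N (left out, the last holds). Time passes only in rows, so rows that repeat a pose let the fingers close. It gives the time, the measured TCP pose, the force and the opening at its end, in the units of the state.
- status.sense(): the state, without advancing time (a new reading comes with each control period).
- viewer.snapshot(name): name is "scene" or "top"; returns a dict with "frame" (480x640x3 uint8, blue, green, red), "camera_matrix" (3x3 intrinsics, pixels), "dist" ([k1, k2, p1, p2, k3] as OpenCV has them; the pictures are not rectified), "world_to_cam" (4x4, takes a point from world to camera coordinates). Camera axes: x right, y up, looking along -z (the intrinsics and any distortion apply to the point x, -y, -z); pixel columns grow to the right and rows downward; lengths in m; the calibration is good to about 2 mm. A picture is of the moment at which its call begins. There is no depth.
- order.job_done(): hands the job in, once; it reports no verdict.
The state is a dict: "time_s": time; "joints": joint angles; "dq": joint speeds; "effort": joint torques, N m; "tool_pos": TCP position; "tcp_rot": TCP orientation; "ft_force": force on the tool from outside, world axes, zero at the start; "wrist_torque": the same for the moment, N m; "grip_width": opening from 0.0 (shut) to 1.0 (fully open).
Only numpy, scipy, OpenCV 4.12 (cv2) and the standard library are available. Lean on these libraries where they do the work, as an engineer would, in place of code of your own. Each camera call takes 0.05 s, during which the arm holds its last target.

## Working session

There is one attempt and no reset: what is moved stays moved. The work goes in short steps, Python scripts to look and compute and a tool call to move; the robot and the scene stay as the last step left them, time stands still between calls to the robot, and variables do not carry over. Pictures are saved under pics/ and viewed, and the job is handed in when it is done.

Besides the shell and the picture viewer there is one more tool, called after "Call:" as name(argument=value, ...) on one line, values as JSON. jog_arm: Moves the arm, as the interface text tells. Its arguments: {"type":"object","properties":{"translation":{"type":"array","items":{"type":"array","items":{"type":"number"}}},"roll":{"type":"array","items":{"type":"number"}},"gripper":{"type":"number"},"force":{"type":"number"}},"required":["translation","roll"]}

```bash
mkdir -p pics; ls; python3 - <<'E'
from cell import status, viewer
import cv2, numpy as np
print(status.sense())
for n in ["scene","top"]:
    s=viewer.snapshot(n); cv2.imwrite(f"pics/{n}0.png",s["frame"])
    np.savez(f"{n}0.npz",**{k:np.array(v) for k,v in s.items()})
    print(n,s["camera_matrix"],s["dist"],s["world_to_cam"])
E
```

```text
pics
{'time_s': 0.0, 'joints': array([-1.27787155,  0.4694626 , -0.04859644,  1.53369893,  0.02408959,
        1.14099644, -0.08229448]), 'dq': array([ 1.59217593e-03,  4.67859248e-05,  1.13904113e-03,  3.15066746e-04,
        3.07373863e-04, -3.91370762e-04,  9.69275824e-04]), 'effort': array([ 2.42641827e-04, -5.07988787e+01, -8.05085083e-02, -2.36147189e+01,
       -6.13671611e-02,  3.80040484e-02,  1.72336227e-04]), 'tool_pos': array([0.21330656, 0.63980825, 0.23848302]), 'tcp_rot': array([[-9.48670674e-01,  3.16265127e-01, -5.66385844e-04],
       [ 3.16265628e-01,  9.48668779e-01, -1.89737353e-03],
       [-6.27605121e-05, -1.97911100e-03, -9.99998040e-01]]), 'ft_force': array([ 0.055016  ,  0.28387004, -0.162822  ]), 'wrist_torque': array([-0.0323984 , -0.04182114,  0.03781754]), 'grip_width': 1.0027901486137218}
scene [[528.80581736   0.         319.54114217]
 [  0.         528.80581736 232.01984735]
 [  0.           0.           1.        ]] [-0.03497928  0.          0.          0.          0.        ] [[-0.84348819  0.53668    -0.02241094  0.45984523]
 [-0.34033015 -0.50167914  0.79529455  0.09688331]
 [ 0.41557558  0.67844868  0.60580882 -1.72628529]
 [ 0.          0.          0.          1.        ]]
top [[448.06293616   0.         323.12863273]
 [  0.         448.06293616 236.5707614 ]
 [  0.           0.           1.        ]] [-0.08822647  0.          0.          0.          0.        ] [[-0.00366094 -0.99994809 -0.00950901  0.06980983]
 [ 0.99939851 -0.00398652  0.03444886 -0.56073002]
 [-0.03448498 -0.00937718  0.99936122 -1.54657083]
 [ 0.          0.          0.          1.        ]]
```

View pics/scene0.png

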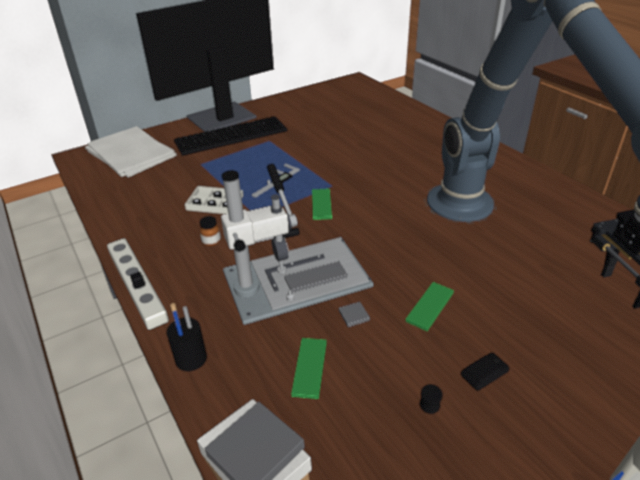

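View pics/top0.png

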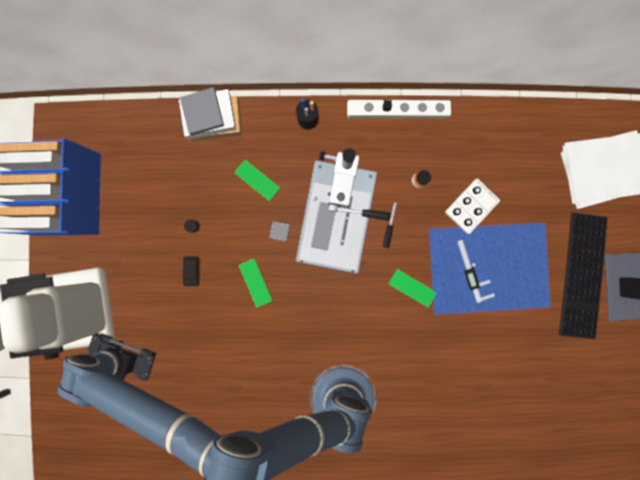

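The views show the tester at about px (338,215) in top and (290,270) in scene. The plaque is the dark strip on its table, and the lever grip is at (375,213) in top. I'll zoom in next.

```bash
cat > h.py <<'E'
import cv2, numpy as np
from cell import viewer
def snap(n,tag=None):
    s=viewer.snapshot(n); s={k:np.array(v,float) if k!="frame" else v for k,v in s.items()}
    if tag: cv2.imwrite(f"pics/{tag}.png",s["frame"])
    return s
def load(f):
    d=np.load(f); return {k:d[k] for k in d.files}
F=np.diag([1.,-1,-1])
def proj(s,P):
    P=np.atleast_2d(np.array(P,float)); W=s["world_to_cam"]; R=F@W[:3,:3]; t=F@W[:3,3]
    return cv2.projectPoints(P.reshape(-1,1,3),cv2.Rodrigues(R)[0],t,s["camera_matrix"],s["dist"])[0].reshape(-1,2)
def ray(s,uv):
    uv=np.array(uv,float).reshape(-1,1,2); W=s["world_to_cam"]
    n=cv2.undistortPoints(uv,s["camera_matrix"],s["dist"]).reshape(-1,2)
    d=np.c_[n,np.ones(len(n))]@F@W[:3,:3]
    return -W[:3,:3].T@W[:3,3], d/np.linalg.norm(d,axis=1)[:,None]
def onz(s,uv,z):
    c,d=ray(s,uv); return c+d*((z-c[2])/d[:,2])[:,None]
def crop(s,x0,y0,w,h,k,tag):
    cv2.imwrite(f"pics/{tag}.png",cv2.resize(s["frame"][y0:y0+h,x0:x0+w],None,fx=k,fy=k,interpolation=cv2.INTER_CUBIC))
E
python3 - <<'E'
from h import *
t=load("top0.npz"); s=load("scene0.npz")
crop(t,290,140,120,140,4,"t_c0"); crop(s,215,160,165,165,3.6,"s_c0")
E
```

```text
(no output)
```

View pics/t_c0.png

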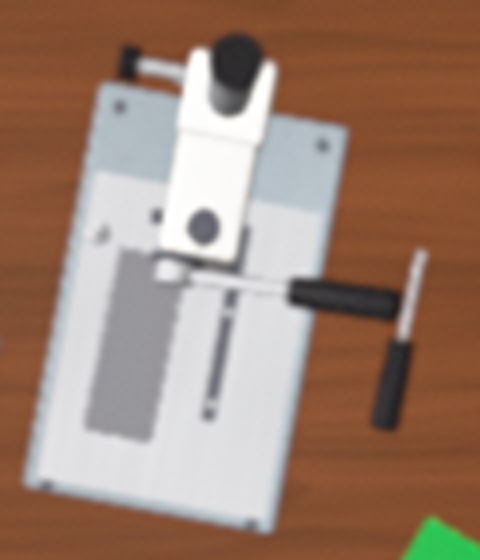

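View pics/s_c0.png

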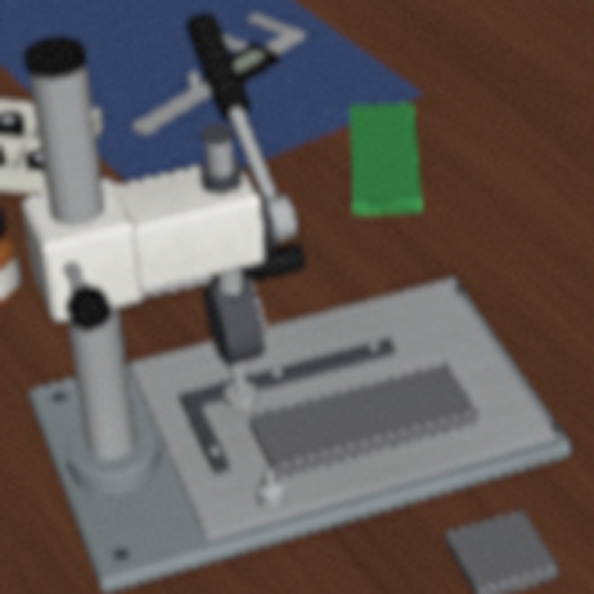

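```bash
python3 - <<'E'
from h import *
t=load("top0.npz"); s=load("scene0.npz")
for n,S,pts in [("top",t,[(324,230),(318,240),(347,228),(342.5,240),(305,250),(330,190),(345,260),(320,180),(309,255)]),("scene",s,[(315,275),(330,270),(300,268),(310,259),(273,283),(340,250),(260,300),(255,290),(280,300)])]:
    for p in pts: print(n,p,S["frame"][int(p[1]),int(p[0])], cv2.cvtColor(S["frame"],cv2.COLOR_BGR2HSV)[int(p[1]),int(p[0])])
E
```

```text
top (324, 230) [154 150 150] [120   7 154]
top (318, 240) [155 150 151] [126   8 155]
top (347, 228) [208 203 203] [120   6 208]
top (342.5, 240) [184 179 179] [120   7 184]
top (305, 250) [227 224 225] [130   3 227]
top (330, 190) [224 222 222] [120   2 224]
top (345, 260) [226 224 224] [120   2 226]
top (320, 180) [193 185 176] [104  22 193]
top (309, 255) [226 224 224] [120   2 226]
scene (315, 275) [94 94 93] [90  3 94]
scene (330, 270) [93 92 90] [100   8  93]
scene (300, 268) [144 143 141] [100   5 144]
scene (310, 259) [72 66 64] [113  28  72]
scene (273, 283) [80 75 74] [115  19  80]
scene (340, 250) [143 142 141] [105   4 143]
scene (260, 300) [124 122 114] [ 96  21 124]
scene (255, 290) [128 125 116] [ 98  24 128]
scene (280, 300) [145 143 142] [110   5 145]
```

```bash
cat > m.py <<'E'
from h import *
def line(P): # fit, returns point, dir
    vx,vy,x,y=cv2.fitLine(np.float32(P)[:,:2],cv2.DIST_HUBER,0,1e-4,1e-4).ravel(); return np.array([x,y]),np.array([vx,vy])
def plaque_mask(S,n):
    hsv=cv2.cvtColor(S["frame"],cv2.COLOR_BGR2HSV); f=hsv[...,2]; m=np.zeros(f.shape,np.uint8)
    if n=="top":
        m[195:262,300:350]=255; m[(f<135)|(f>190)|(hsv[...,1]>15)]=0
    else:
        m[255:305,283:350]=255; m[(f<84)|(f>118)|(hsv[...,1]>16)]=0
    m=cv2.morphologyEx(m,cv2.MORPH_OPEN,np.ones((3,3)))
    k,l,st,c=cv2.connectedComponentsWithStats(m); i=1+st[1:,4].argmax(); return (l==i).astype(np.uint8)
E
python3 - <<'E'
from m import *
t=load("top0.npz"); s=load("scene0.npz")
hsv=cv2.cvtColor(t["frame"],cv2.COLOR_BGR2HSV)
m=((hsv[...,1]<12)&(hsv[...,2]>175)).astype(np.uint8); 
L,R=[],[]
for y in range(190,262):
    xs=np.where(m[y,285:385])[0]+285
    xs0=xs
    L.append((xs.min()-.5,y));R.append((xs.max()+.5,y))
L=np.array(L);R=np.array(R)
print(L[::6],R[::6])
B=[]
for x in range(302,362):
    ys=np.where(m[200:285,x])[0]+200
    if len(ys): B.append((x,ys.max()+.5))
print(B[::6])
for n,S in(("top",t),("scene",s)):
    p=plaque_mask(S,n); c,_=cv2.findContours(p,cv2.RETR_EXTERNAL,cv2.CHAIN_APPROX_NONE)
    P=onz(S,c[0].reshape(-1,2),.032); print(n,p.sum(),cv2.minAreaRect(np.float32(P[:,:2]*1000)))
    cv2.imwrite(f"pics/mask_{n}.png",np.hstack([cv2.resize(p[150:300,270:390]*255,None,fx=3,fy=3)]))
E
```

```text
[[311.5 190. ]
 [310.5 196. ]
 [309.5 202. ]
 [308.5 208. ]
 [307.5 214. ]
 [303.5 220. ]
 [304.5 226. ]
 [303.5 232. ]
 [302.5 238. ]
 [301.5 244. ]
 [300.5 250. ]
 [299.5 256. ]] [[353.5 190. ]
 [369.5 196. ]
 [368.5 202. ]
 [367.5 208. ]
 [360.5 214. ]
 [364.5 220. ]
 [363.5 226. ]
 [362.5 232. ]
 [361.5 238. ]
 [360.5 244. ]
 [359.5 250. ]
 [358.5 256. ]]
[(302, np.float64(259.5)), (308, np.float64(260.5)), (314, np.float64(261.5)), (320, np.float64(262.5)), (326, np.float64(264.5)), (332, np.float64(265.5)), (338, np.float64(266.5)), (344, np.float64(267.5)), (350, np.float64(268.5)), (356, np.float64(267.5))]
top 778 ((597.0587768554688, 65.86483001708984), (64.9644546508789, 159.9191131591797), 75.82169342041016)
scene 1062 ((601.5342407226562, 69.25804901123047), (69.85714721679688, 162.90797424316406), 78.21672058105469)
```

```bash
python3 - <<'E'
from m import *
import cv2
a=cv2.imread("pics/mask_top.png");b=cv2.imread("pics/mask_scene.png");cv2.imwrite("pics/masks.png",np.hstack([a,b]))
E
```

```text
(no output)
```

View pics/masks.png

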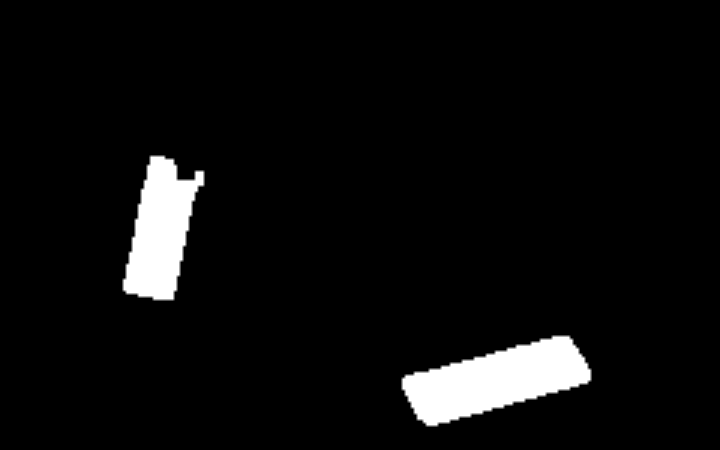

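```bash
cat >> m.py <<'E'
def edges_rows(m,r0,r1,side):
    out=[]
    for y in range(r0,r1):
        xs=np.where(m[y])[0]
        if len(xs): out.append((xs.min()-.5,y) if side=="L" else (xs.max()+.5,y))
    return np.array(out,float)
def edges_cols(m,c0,c1,side):
    out=[]
    for x in range(c0,c1):
        ys=np.where(m[:,x])[0]
        if len(ys): out.append((x,ys.max()+.5) if side=="B" else (x,ys.min()-.5))
    return np.array(out,float)
def yaw(d): 
    d=d*np.sign(d[0]); return np.degrees(np.arctan2(d[1],d[0]))
E
python3 - <<'E'
from m import *
t=load("top0.npz"); s=load("scene0.npz")
hsv=cv2.cvtColor(t["frame"],cv2.COLOR_BGR2HSV)
m=((hsv[...,1]<12)&(hsv[...,2]>175)).astype(np.uint8); m[:,:285]=0;m[:,385:]=0; m[:185]=0;m[285:]=0
L=np.vstack([edges_rows(m,188,214,"L"),edges_rows(m,224,254,"L")]);R=np.vstack([edges_rows(m,197,210,"R"),edges_rows(m,219,258,"R")]);B=edges_cols(m,305,350,"B")
lines=[line(onz(t,x,.02)*1000) for x in (L,R,B)]
for (p,d),x in zip(lines,(L,R,B)):
    q=onz(t,x,.02)[:,:2]*1000-p; print(p,d,"yaw",yaw(d),"rms",np.std(q@[-d[1],d[0]]))
w=lambda a,b:(b[0]-a[0])@np.array([-a[1][1],a[1][0]])
print("width",w(lines[0],lines[1]))
p=plaque_mask(t,"top")
ys,xs=np.where(p);print(ys.min(),ys.max(),xs.min(),xs.max())
PL=edges_rows(p,204,245,"L");PR=edges_rows(p,215,245,"R");PB=edges_cols(p,313,326,"B")
pl=[line(onz(t,x,.032)*1000) for x in (PL,PR,PB)]
for (a,d) in pl: print(a,d,"yaw",yaw(d))
print("width",w(pl[0],pl[1]))
# scene plaque
p=plaque_mask(s,"scene");c,_=cv2.findContours(p,0,1);print(cv2.approxPolyDP(c[0],3,True).reshape(-1,2))
E
```

```text
[610.9571 128.0593] [ 0.98201466 -0.18880466] yaw -10.883034 rms 3.451315268961986
[584.05994 -69.93292] [ 0.98136425 -0.19215663] yaw -11.07867 rms 2.269318613779793
[465.4475   55.33732] [0.19316936 0.9811654 ] yaw 78.86219 rms 1.0011336146960883
width -199.50957
202 249 311 337
[602.3625   96.06505] [ 0.9786886 -0.20535  ] yaw -11.849988
[584.2702    39.049774] [ 0.97943306 -0.20176941] yaw -11.640449
[518.9044  81.6827] [0.19205971 0.98138326] yaw 78.92699
width -59.51545
[[346 273]
 [339 262]
 [285 275]
 [289 289]
 [295 291]
 [345 277]]
```

```bash
cat >> m.py <<'E'
E
python3 - <<'E'
from m import *
t=load("top0.npz"); s=load("scene0.npz")
th=np.radians(-11.03); ex=np.array([np.cos(th),np.sin(th)]); ey=np.array([-ex[1],ex[0]])
a=np.array([610.957,128.059]);b=np.array([584.06,-69.933]);c=np.array([465.4475,55.337])
y0=((a@ey)+(b@ey))/2; x0=c@ex+210
O=x0*ex+y0*ey; print("O",O)
def W(x,y,z): 
    q=O+x*ex+y*ey; return np.array([q[0],q[1],z])/1000
def T(P): P=np.atleast_2d(P)[:,:2]*1000-O; return np.c_[P@ex,P@ey]
pts={"tblBL":(60,100,20),"tblBR":(60,-100,20),"tblFR":(-210,-100,20),"tblFL":(-210,100,20),"corner":(25,-30,28),"sideend":(-135,-30,28),"farend":(25,45,28),"grip":(-34,-110,263),"gripend":(-34,14-177*np.cos(.4),210+177*np.sin(.4)),"pivot":(-34,14,210),"footbot":(0,0,44),"headL":(-20,32,245),"headR":(-20,-32,245)}
for S,n in((t,"top"),(s,"scene")):
    im=S["frame"].copy(); x,y,w,h,k=(290,140,120,140,4) if n=="top" else (215,160,165,165,3.6)
    im=cv2.resize(im[y:y+h,x:x+w],None,fx=k,fy=k,interpolation=cv2.INTER_CUBIC)
    for nm,p in pts.items():
        u=(proj(S,W(*p))[0]-[x,y]+.5)*k; cv2.drawMarker(im,tuple(int(v) for v in u),(0,0,255),0,10,1)
    cv2.imwrite(f"pics/chk_{n}.png",im)
# plaque top corners
print(T(onz(t,[[311,247],[327,249]],.032)))
print(T(onz(s,[[284.5,274.5],[339.5,261.5],[346.5,274]],.032)))
E
```

```text
O [671.46826327  14.64648583]
[[-162.15463263   64.63466996]
 [-158.59732076    9.5540159 ]]
[[  -4.78879848    2.68650755]
 [-161.56007191   10.83238511]
 [-158.58103591   65.37297934]]
```

View pics/chk_top.png

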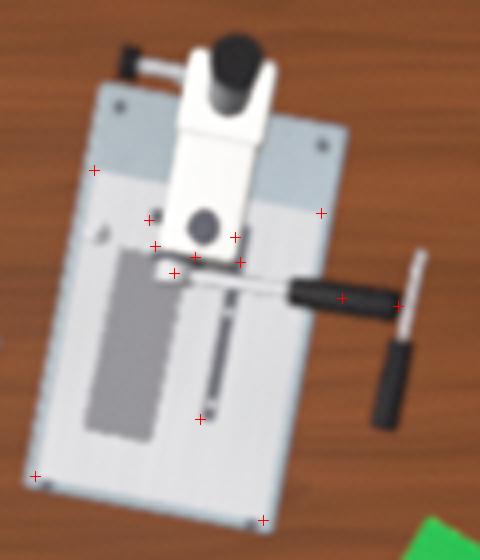

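View pics/chk_scene.png

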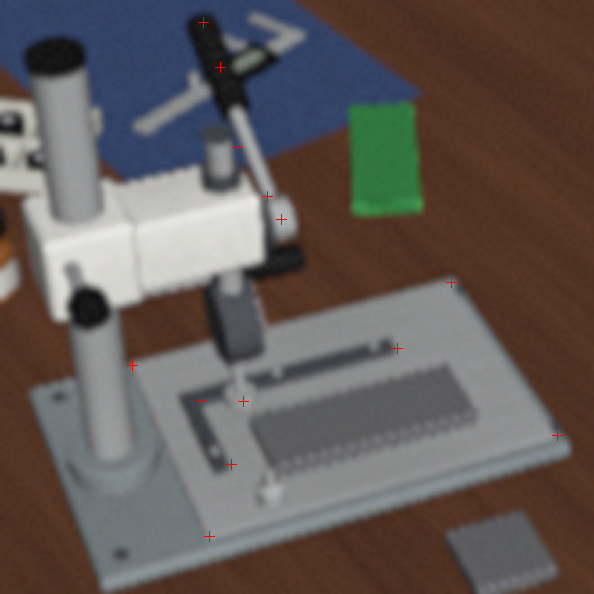

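```bash
cat > g.py <<'E'
from m import *
from cell import status
th=np.radians(-11.03); ex=np.array([np.cos(th),np.sin(th)]); ey=np.array([-ex[1],ex[0]]); O=np.array([671.47,14.65])
def W(x,y,z=0):
    q=O+x*ex+y*ey; return np.array([q[0],q[1],z])
def T(P): P=np.atleast_2d(P)[:,:2]*1000-O; return np.c_[P@ex,P@ey]
def st():
    s=status.sense(); p=s["tool_pos"]*1000
    print("t",s["time_s"],"tcp",p.round(1),"tester",T(s["tool_pos"]).round(1),"yaw_y",np.degrees(np.arctan2(-s["tcp_rot"][0,1],s["tcp_rot"][1,1])).round(2),"F",s["ft_force"].round(2),"F_t",(s["ft_force"][:2]@ex).round(2),(s["ft_force"][:2]@ey).round(2),"w",s["grip_width"])
    return p
E
python3 - <<'E'
from g import *
p=st()
for n,q in dict(a=(-85,100,100),b=(-85,100,41),c=(-85,43,41),d=(-180,20,41),e=(-34,-110,263)).items(): print(n,W(*q).round(1),(W(*q)-p).round(1))
print("ex",ex,"ey",ey)
s=load("scene0.npz"); m=plaque_mask(s,"scene")
for nm,x in (("right",edges_cols(m,290,335,"T")),("left",edges_cols(m,298,342,"B"))):
    l=line(onz(s,x,.032 if nm=="right" else .022)*1000); print(nm,T(l[0]/1000),yaw(l[1])+11.03)
E
```

```text
t 0.1 tcp [213.3 639.9 238.6] tester [[-569.3  526. ]] yaw_y -18.43 F [ 0.36 -0.04  0.88] F_t 0.36 0.03 w 1.00099844540203
a [607.2 129.1 100. ] [ 393.9 -510.8 -138.6]
b [607.2 129.1  41. ] [ 393.9 -510.8 -197.6]
c [596.3  73.1  41. ] [ 383.  -566.7 -197.6]
d [498.6  68.7  41. ] [ 285.3 -571.1 -197.6]
e [617.1 -86.8 263. ] [ 403.7 -726.7   24.4]
ex [ 0.98152714 -0.19132295] ey [0.19132295 0.98152714]
right [[-82.45489116   5.68031526]] -0.38536358
left [[-80.92921006  65.12965843]] -0.5833664
```

Call:
jog_arm(translation=[[0,-50,0],[30,-90,0],[60,-130,0],[90,-170,0],[120,-210,0],[150,-250,0],[180,-290,0],[210,-320,0],[240,-350,0],[270,-380,0],[300,-410,-20],[330,-435,-40],[355,-465,-60],[380,-490,-80],[394,-511,-100],[394,-511,-120],[394,-511,-138],[394,-511,-138]], roll=[0,0,0,0,1,2,3,4,5,6,7,7.4,7.4,7.4,7.4,7.4,7.4,7.4], gripper=0, force=20)

```text
time_s: 1.9
tool_pos: [0.6053, 0.1287, 0.0985]
tcp_rot: [[-0.981, 0.192, -0.006], [0.192, 0.981, -0.002], [0.006, -0.003, -1.0]]
ft_force: [-0.5, -0.4, -0.1]
grip_width: 0.004
```

```bash
python3 - <<'E'
from g import *
p=st()
print((W(-85,100,41)-p).round(1),(W(-85,75,41)-p).round(1))
s=snap("scene"); t=snap("top")
a=cv2.resize(s["frame"][140:320,200:400],(440,396)); b=cv2.resize(t["frame"][140:290,270:410],(360,386)); b=cv2.copyMakeBorder(b,0,10,0,0,0)
cv2.imwrite("pics/p1.png",np.hstack([a,b])); st()
E
```

```text
t 1.9 tcp [605.3 128.7  98.5] tester [[-86.8  99.3]] yaw_y -11.06 F [-0.54 -0.41 -0.11] F_t -0.45 -0.5 w 0.004045708573928269
[  1.9   0.4 -57.5] [ -2.9 -24.2 -57.5]
t 2.0 tcp [607.2 129.5 101.4] tester [[-85.  100.4]] yaw_y -11.02 F [1.55 0.03 0.68] F_t 1.52 0.33 w 0.005646669460741131
```

View pics/p1.png

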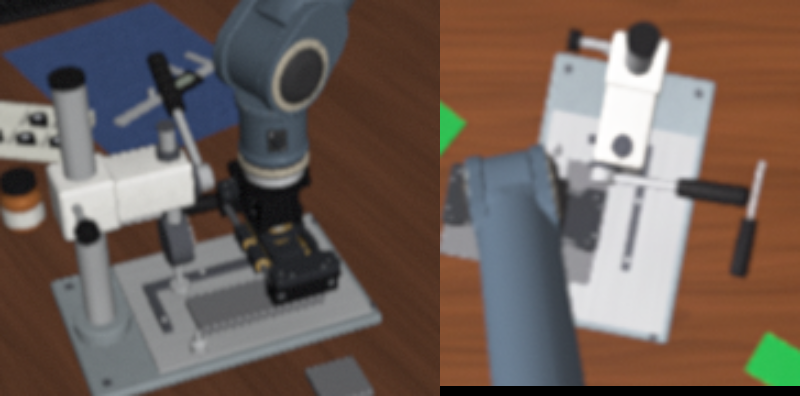

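Call:
jog_arm(translation=[[-12,2,-30],[-12,2,-52],[-12,2,-60],[-12,2,-60]], roll=[0,0,0,0])

```text
time_s: 2.4
tool_pos: [0.5955, 0.1315, 0.0416]
tcp_rot: [[-0.982, 0.191, -0.0], [0.191, 0.982, -0.0], [0.0, -0.0, -1.0]]
ft_force: [0.7, -1.0, -0.3]
grip_width: 0.004
```

```bash
python3 - <<'E'
from g import *
st()
for y in (80,60,50,46,44): print(y,((y-100)*ey).round(1))
E
```

```text
t 2.4 tcp [595.5 131.5  41.6] tester [[-96.9 100.2]] yaw_y -11.02 F [ 0.68 -1.02 -0.29] F_t 0.86 -0.87 w 0.00435343785893628
80 [ -3.8 -19.6]
60 [ -7.7 -39.3]
50 [ -9.6 -49.1]
46 [-10.3 -53. ]
44 [-10.7 -55. ]
```

Next is a slow side push to tester y≈50, just short of flush.

Call:
jog_arm(translation=[[-2,-8,0],[-3,-15,0],[-4,-20,0],[-5,-25,0],[-6,-30,0],[-7,-35,0],[-8,-40,0],[-9,-45,0],[-9.6,-49,0],[-9.6,-49,0]], roll=[0,0,0,0,0,0,0,0,0,0])

```text
time_s: 3.4
tool_pos: [0.5857, 0.0813, 0.0415]
tcp_rot: [[-0.981, 0.193, -0.0], [0.193, 0.981, -0.001], [0.0, -0.001, -1.0]]
ft_force: [-0.0, -0.5, -0.3]
grip_width: 0.003
```

```bash
python3 - <<'E'
from g import *
st()
s=snap("scene"); t=snap("top")
a=cv2.resize(s["frame"][140:320,200:400],(440,396)); b=cv2.resize(t["frame"][140:290,270:410],(360,386)); b=cv2.copyMakeBorder(b,0,10,0,0,0)
cv2.imwrite("pics/p2.png",np.hstack([a,b])); st()
E
```

```text
t 3.4 tcp [585.7  81.3  41.5] tester [[-97.  49.]] yaw_y -11.1 F [-0.01 -0.45 -0.33] F_t 0.08 -0.45 w 0.0030947584022672256
t 3.5 tcp [585.7  82.   41.4] tester [[-97.1  49.7]] yaw_y -11.06 F [ 0.14 -0.72  0.03] F_t 0.27 -0.68 w 0.007410994596846618
```

View pics/p2.png

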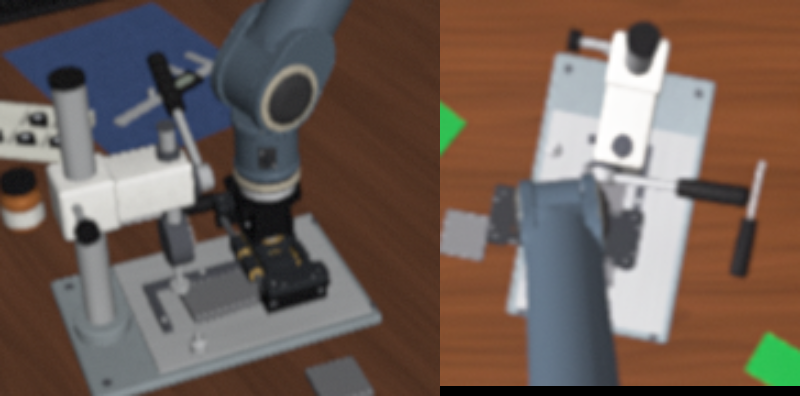

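Call:
jog_arm(translation=[[-0.4,-2,0],[-0.8,-4,0],[-0.8,-4,0]], roll=[0,0,0])

```text
time_s: 3.8
tool_pos: [0.5849, 0.0781, 0.0415]
tcp_rot: [[-0.981, 0.192, -0.0], [0.192, 0.981, -0.0], [0.0, -0.0, -1.0]]
ft_force: [-0.5, 0.6, -0.0]
grip_width: 0.005
```

Call:
jog_arm(translation=[[-0.2,-1,0],[-0.4,-2,0],[-0.4,-2,0]], roll=[0,0,0])

```text
time_s: 4.1
tool_pos: [0.5846, 0.0762, 0.0416]
tcp_rot: [[-0.981, 0.192, -0.0], [0.192, 0.981, -0.0], [0.0, -0.0, -1.0]]
ft_force: [1.1, 0.8, 0.2]
grip_width: 0.004
```

Call:
jog_arm(translation=[[-0.2,-1,0],[-0.4,-2,0],[-0.4,-2,0]], roll=[0,0,0])

```text
time_s: 4.4
tool_pos: [0.5842, 0.0742, 0.0416]
tcp_rot: [[-0.981, 0.192, -0.0], [0.192, 0.981, -0.0], [0.0, -0.0, -1.0]]
ft_force: [-0.2, 0.3, -0.4]
grip_width: 0.007
```

```bash
python3 - <<'E'
from g import *
s=snap("scene"); st()
crop(s,240,230,110,75,7,"p3")
E
```

```text
t 4.45 tcp [584.2  74.2  41.6] tester [[-97.   41.7]] yaw_y -11.05 F [-0.01  0.2   0.37] F_t -0.05 0.2 w 0.00044902129036930057
```

View pics/p3.png

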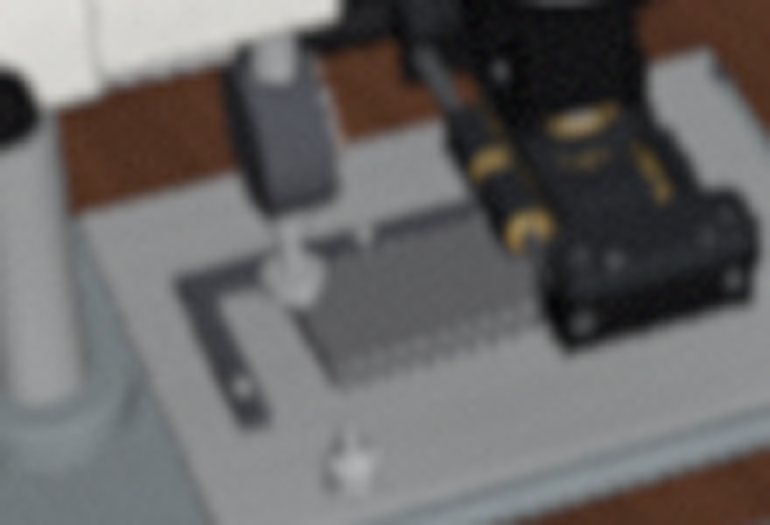

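```bash
python3 - <<'E'
from g import *
s=snap("scene")
print(T(onz(s,[[240+338/7,230+372/7],[240+530/7,230+312/7]],.032)),T(onz(s,[[240+343/7,230+388/7],[240+530/7,230+328/7]],.02)))
E
```

```text
[[ -3.23177208  38.84597441]
 [-81.87082873  35.47431355]] [[ -5.64434184  35.4436232 ]
 [-83.07674171  31.45632119]]
```

Call:
jog_arm(translation=[[-0.2,-1,0],[-0.4,-2,0],[-0.4,-2,0]], roll=[0,0,0])

```text
time_s: 4.8
tool_pos: [0.5842, 0.0725, 0.0417]
tcp_rot: [[-0.982, 0.191, 0.001], [0.191, 0.982, 0.0], [-0.001, 0.0, -1.0]]
ft_force: [0.5, 1.0, -0.4]
grip_width: 0.005
```

Call:
jog_arm(translation=[[-0.2,-1,0],[-0.4,-2,0],[-0.4,-2,0]], roll=[0,0,0])

```text
time_s: 5.1
tool_pos: [0.584, 0.0707, 0.0418]
tcp_rot: [[-0.982, 0.191, 0.001], [0.191, 0.982, 0.001], [-0.001, 0.001, -1.0]]
ft_force: [1.5, 0.9, -1.0]
grip_width: 0.006
```

Call:
jog_arm(translation=[[-0.2,-1,0],[-0.4,-2,0],[-0.4,-2,0]], roll=[0,0,0])

```text
time_s: 5.4
tool_pos: [0.584, 0.0705, 0.042]
tcp_rot: [[-0.982, 0.19, 0.002], [0.19, 0.982, 0.003], [-0.002, 0.003, -1.0]]
ft_force: [2.7, 5.5, -0.2]
grip_width: 0.006
```

```bash
python3 - <<'E'
from g import *
s=snap("scene"); st()
crop(s,240,230,110,75,7,"p4")
E
```

```text
t 5.45 tcp [583.9  70.5  42. ] tester [[-96.6  38.1]] yaw_y -10.97 F [ 2.28  5.64 -0.47] F_t 1.16 5.97 w 0.005322972462608679
```

View pics/p4.png

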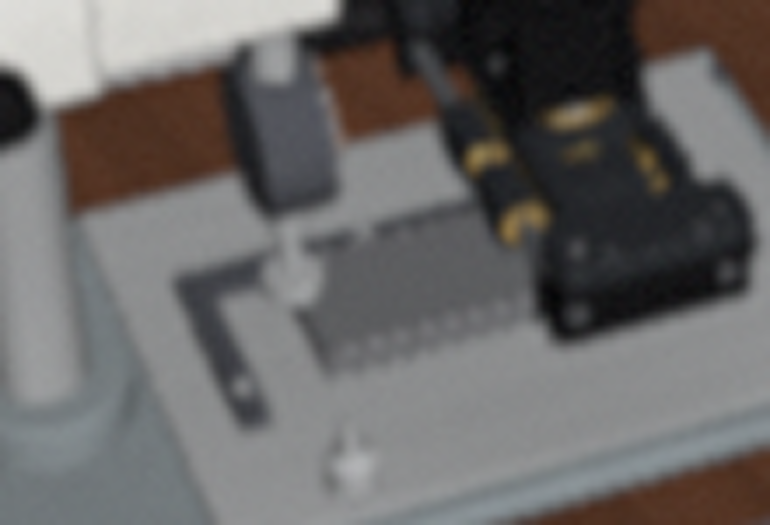

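Call:
jog_arm(translation=[[1,6,0],[3,15,0],[4.6,23.6,10],[0,23,40],[-40,10,40],[-80,-5,40],[-103,-16.6,40],[-103,-16.6,15],[-103,-16.6,0],[-103,-16.6,0],[-103,-16.6,0]], roll=[0,0,0,0,0,0,0,0,0,0,0])

```text
time_s: 6.55
tool_pos: [0.4804, 0.052, 0.042]
tcp_rot: [[-0.982, 0.191, 0.0], [0.191, 0.982, -0.0], [-0.0, -0.0, -1.0]]
ft_force: [1.1, 0.3, 0.3]
grip_width: 0.007
```

```bash
python3 - <<'E'
from g import *
st()
s=snap("scene"); st()
crop(s,240,230,120,75,6.6,"p5")
for x in (10,20,30,40,45,48,50): print(x,(x*ex).round(1))
E
```

```text
t 6.55 tcp [480.4  52.   42. ] tester [[-1.947e+02  1.000e-01]] yaw_y -11.02 F [1.06 0.33 0.29] F_t 0.98 0.52 w 0.00671601824592209
t 6.6 tcp [480.7  52.   42.3] tester [[-194.4    0.2]] yaw_y -11.02 F [0.26 0.27 0.14] F_t 0.21 0.32 w 0.0057015850754836474
10 [ 9.8 -1.9]
20 [19.6 -3.8]
30 [29.4 -5.7]
40 [39.3 -7.7]
45 [44.2 -8.6]
48 [47.1 -9.2]
50 [49.1 -9.6]
```

View pics/p5.png

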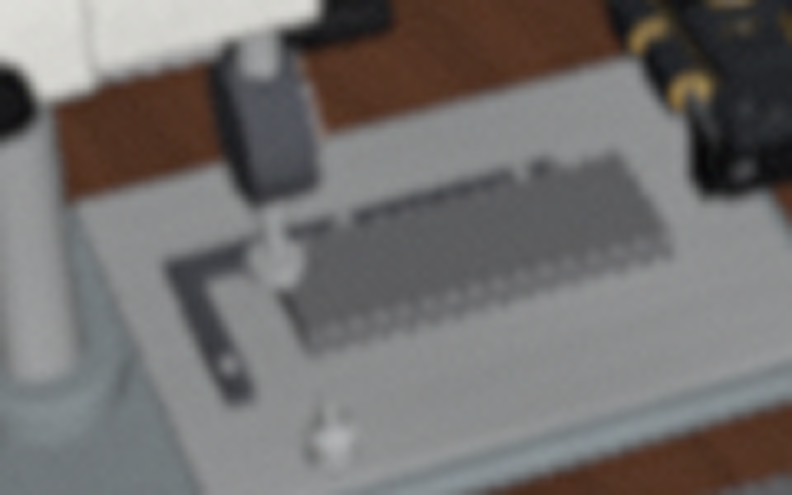

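The plaque is now flush along the side leg. Next is the end push in +x.

Call:
jog_arm(translation=[[8,-1.5,0],[16,-3,0],[22,-4.3,0],[27,-5.3,0],[32,-6.2,0],[37,-7.2,0],[41,-8,0],[43,-8.4,0],[43,-8.4,0]], roll=[0,0,0,0,0,0,0,0,0])

```text
time_s: 7.5
tool_pos: [0.5235, 0.0432, 0.0416]
tcp_rot: [[-0.981, 0.192, 0.001], [0.192, 0.981, -0.0], [-0.001, 0.0, -1.0]]
ft_force: [0.1, 0.0, -0.4]
grip_width: 0.003
```

Call:
jog_arm(translation=[[1,-0.2,0],[2,-0.4,0],[2,-0.4,0]], roll=[0,0,0])

```text
time_s: 7.8
tool_pos: [0.525, 0.043, 0.0416]
tcp_rot: [[-0.982, 0.191, -0.0], [0.191, 0.982, 0.0], [0.0, 0.0, -1.0]]
ft_force: [-0.1, 0.2, 0.8]
grip_width: 0.008
```

Call:
jog_arm(translation=[[1,-0.2,0],[2,-0.4,0],[2,-0.4,0]], roll=[0,0,0])

```text
time_s: 8.1
tool_pos: [0.5273, 0.0425, 0.0416]
tcp_rot: [[-0.981, 0.192, 0.0], [0.192, 0.981, 0.0], [-0.0, 0.0, -1.0]]
ft_force: [0.4, 0.3, -0.1]
grip_width: 0.004
```

```bash
python3 - <<'E'
from g import *
s=snap("scene"); st()
crop(s,240,230,120,75,6.6,"p6")
E
```

```text
t 8.15 tcp [527.3  42.6  41.6] tester [[-146.8   -0.2]] yaw_y -11.04 F [-0.42  0.16 -0.06] F_t -0.45 0.07 w 0.004585736159431061
```

View pics/p6.png

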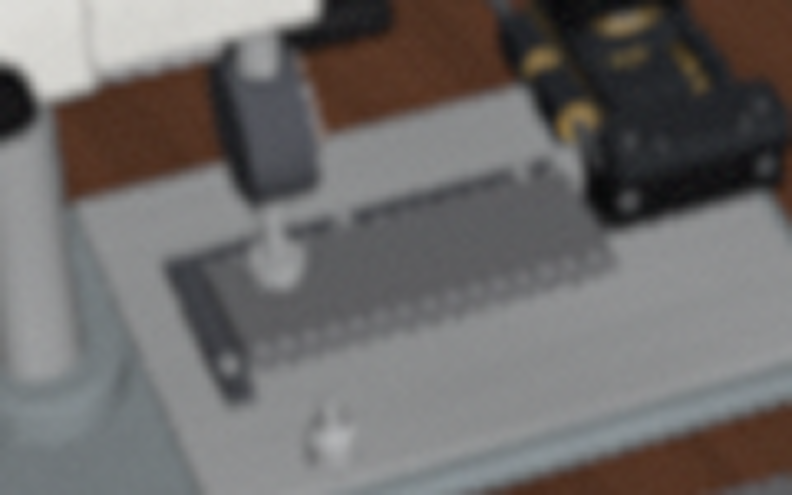

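Nearly home, so I'll continue in small steps until the force rises.

Call:
jog_arm(translation=[[1,-0.2,0],[2,-0.4,0],[2,-0.4,0]], roll=[0,0,0])

```text
time_s: 8.45
tool_pos: [0.5288, 0.0422, 0.0415]
tcp_rot: [[-0.982, 0.191, -0.001], [0.191, 0.982, 0.0], [0.001, -0.0, -1.0]]
ft_force: [-0.5, 0.8, 0.3]
grip_width: 0.006
```

Call:
jog_arm(translation=[[1,-0.2,0],[2,-0.4,0],[2,-0.4,0]], roll=[0,0,0])

```text
time_s: 8.75
tool_pos: [0.5289, 0.0422, 0.0412]
tcp_rot: [[-0.982, 0.191, -0.005], [0.191, 0.982, 0.0], [0.005, -0.001, -1.0]]
ft_force: [-6.4, 1.3, 5.3]
grip_width: 0.003
```

Call:
jog_arm(translation=[[-8,1.5,0],[-25,5,10],[-35,7,50],[-35,7,90],[-35,7,90]], roll=[0,0,0,0,0])

```text
time_s: 9.25
tool_pos: [0.5, 0.0492, 0.1365]
tcp_rot: [[-0.981, 0.192, 0.012], [0.192, 0.981, 0.002], [-0.012, 0.005, -1.0]]
ft_force: [1.5, -0.9, 0.5]
grip_width: 0.004
```

```bash
python3 - <<'E'
from g import *
p=st(); print(status.sense()["joints"].round(3))
s=snap("scene"); t=snap("top")
crop(s,240,230,120,75,6.6,"p7")
m=plaque_mask(s,"scene"); print(m.sum())
c,_=cv2.findContours(m,0,1);print(cv2.approxPolyDP(c[0],3,True).reshape(-1,2))
R=edges_cols(m,290,322,"T"); l=line(onz(s,R,.032)*1000); print("right",T(l[0]/1000),yaw(l[1])+11.03)
R=edges_cols(m,285,325,"B"); l=line(onz(s,R,.022)*1000); print("left",T(l[0]/1000),yaw(l[1])+11.03)
print([(n,(proj(s,W(*q)/1000)[0]-[240,230])*6.6) for n,q in dict(nr=(-135,-30,32),nl=(-135,30,32),fl=(25,30,32),fr=(25,-30,32)).items()])
E
```

```text
t 9.25 tcp [500.   49.2 136.5] tester [[-174.9    1.1]] yaw_y -11.04 F [ 1.52 -0.95  0.51] F_t 1.68 -0.64 w 0.0036855700054024536
[-0.329  0.309  0.177  2.06  -0.078  0.766  1.273]
813
[[331 266]
 [324 256]
 [289 264]
 [283 281]
 [327 272]]
right [[-76.18461404 -31.91687094]] 1.3350964
left [[-52.53793417  27.43028563]] 0.4651785
[('nr', array([561.05735509, 166.05971804])), ('nl', array([615.56047142, 252.25939421])), ('fl', array([244.40771203, 355.5040379 ])), ('fr', array([199.78403969, 263.43874786]))]
```

View pics/p7.png

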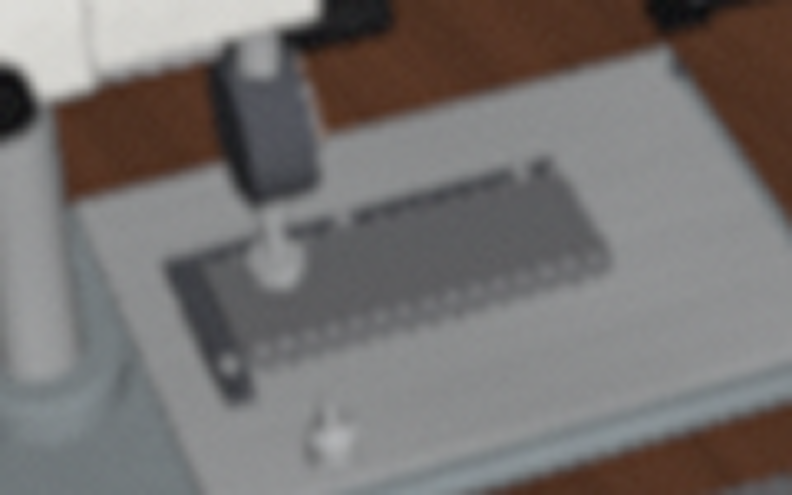

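Call:
jog_arm(translation=[[0,-10,40],[0,-20,80],[0,-35,120],[0,-50,160],[0,-70,193],[0,-90,193],[10,-110,193],[30,-125,193],[55,-136,193],[80,-136,193],[100,-136,193],[117,-136,193],[117,-136,193],[117,-136,193]], roll=[8,16,24,32,40,48,56,64,72,80,88,90,90,90], gripper=1)

```text
time_s: 10.75
tool_pos: [0.6135, -0.0878, 0.3223]
tcp_rot: [[-0.189, -0.982, -0.001], [-0.982, 0.189, 0.005], [-0.005, 0.002, -1.0]]
ft_force: [0.1, 0.6, -1.3]
grip_width: 0.993
```

```bash
python3 - <<'E'
from g import *
p=st(); print(status.sense()["joints"].round(3))
s=snap("scene"); t=snap("top"); p=st(); print(W(-34,-110,330)-p)
a=cv2.resize(s["frame"][100:310,200:400],(420,441)); b=cv2.resize(t["frame"][140:290,270:410],(360,386)); b=cv2.copyMakeBorder(b,0,55,0,0,0)
cv2.imwrite("pics/p8.png",np.hstack([a,b])); np.savez("s8.npz",**s);np.savez("t8.npz",**t)
crop(s,240,230,120,75,6.6,"p8c")
E
```

```text
t 10.75 tcp [613.5 -87.8 322.3] tester [[ -37.3 -111.7]] yaw_y 79.1 F [ 0.15  0.64 -1.29] F_t 0.02 0.65 w 0.9934004268269736
[ 0.784  0.514 -1.051  1.521  0.445  1.368  2.651]
t 10.85 tcp [613.6 -89.  322.6] tester [[ -37.  -112.8]] yaw_y 78.84 F [ 0.12 -0.87 -0.14] F_t 0.29 -0.83 w 0.995343719055346
[3.47667633 2.18054023 7.43739359]
```

View pics/p8.png

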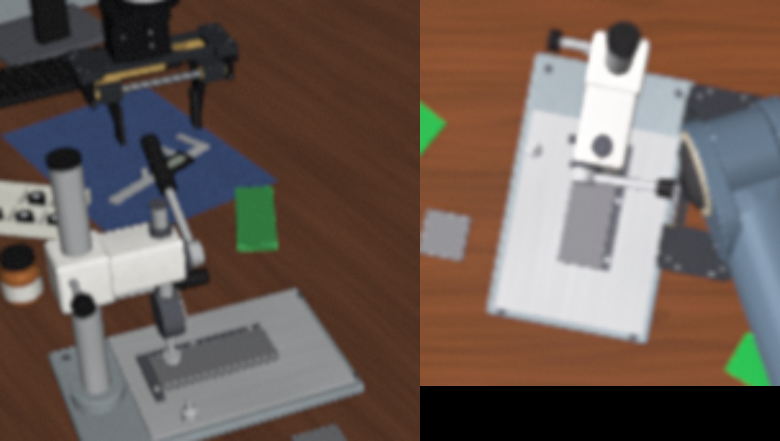

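View pics/p8c.png

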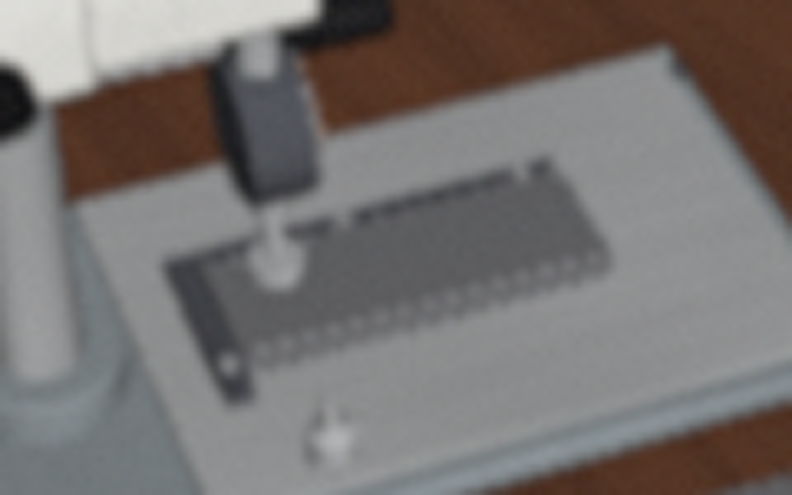

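Joint 7 sits at 2.651, close to its 2.66 limit. I'll unwind by a half turn, which gives the same grasp, while raised. First I'll check the plaque's yaw from the clear top view.

```bash
python3 - <<'E'
from g import *
t=load("t8.npz"); s=load("s8.npz")
V=t["frame"].max(2).astype(float)
# left edge of plaque in top: subpixel crossing 190 between table(225) and plaque(153)
pts=[];rp=[];ro=[]
for y in range(212,240):
    r=V[y]; xs=[x for x in range(318,335) if r[x]>=190>r[x+1]]
    if xs: x=xs[0]; pts.append((x+(r[x]-190)/(r[x]-r[x+1]),y))
    # outer edge of dark leg
    xo=[x for x in range(340,358) if r[x]<=170<r[x+1]]
    if xo: x=xo[-1]; ro.append((x+(170-r[x])/(r[x+1]-r[x]),y))
pts=np.array(pts);ro=np.array(ro)
P=onz(t,pts,.032)*1000; l=line(P); print("plaque left (y~30 at pass)",T(l[0]/1000),yaw(l[1])+11.03, np.abs(T(P/1000)[:,1]).round(1))
l=line(onz(t,ro,.028)*1000); print("leg outer (y -42)",T(l[0]/1000),yaw(l[1])+11.03)
B=[]
for x in range(325,342):
    c=V[:,x]; ys=[y for y in range(238,256) if c[y]<=190<c[y+1]]
    if ys: y=ys[-1]; B.append((x,y+(190-c[y])/(c[y+1]-c[y])))
B=np.array(B); l=line(onz(t,B,.032)*1000); print("near end (x -135)",T(l[0]/1000),yaw(l[1])+11.03-90, T(onz(t,B,.032))[:,0].round(1))
E
```

```text
plaque left (y~30 at pass) [[-89.69325376  28.66658666]] 0.5422306 [28.5 29.2 29.2 29.  28.7 28.6 29.3 29.3 29.  28.7 28.8 29.6 29.3 29.
 28.8 28.7 28.5 28.5 28.9 28.9 28.5 28.5 28.2 28.1 28.3 28.3 28.2 28.9]
leg outer (y -42) [[-76.13499391 -41.29338736]] 0.1034441
near end (x -135) [[-135.41640654   -9.71599888]] -0.99710083 [-134.4 -135.9 -136.1 -135.3 -134.3 -134.3 -135.3 -135.8 -135.7 -134.8
 -134.6 -135.4 -136.  -136.  -135.7 -135.7 -135.8]
```

Call:
jog_arm(translation=[[0,0,10],[0,0,20],[0,0,30],[0,0,30],[0,0,30],[0,0,30],[0,0,30],[0,0,30],[0,0,30],[0,0,30],[0,0,30],[0,0,30]], roll=[-8,-16,-24,-32,-40,-48,-56,-64,-72,-80,-88,-90])

```text
time_s: 12.05
tool_pos: [0.6125, -0.0868, 0.3537]
tcp_rot: [[-0.981, 0.195, -0.001], [0.195, 0.981, -0.001], [0.001, -0.001, -1.0]]
ft_force: [1.2, 0.1, 0.0]
grip_width: 1.0
```

```bash
python3 - <<'E'
from g import *
p=st(); print(status.sense()["joints"].round(3))
E
```

```text
t 12.05 tcp [612.5 -86.8 353.7] tester [[ -38.5 -110.9]] yaw_y -11.26 F [1.24 0.15 0.02] F_t 1.19 0.38 w 1.0001126875665425
[ 0.576  0.383 -0.7    1.487  0.249  1.364  1.235]
```

Call:
jog_arm(translation=[[2,0,0],[4,0,0],[4,0,0],[4,0,0],[4,0,0],[4,0,0],[4,0,0],[4,0,0],[4,0,0],[4,0,0],[4,0,0],[4,0,0],[4,0,0]], roll=[-8,-16,-24,-32,-40,-48,-56,-64,-72,-80,-88,-90,-90])

```text
time_s: 13.35
tool_pos: [0.6165, -0.0869, 0.3539]
tcp_rot: [[0.192, 0.981, -0.001], [0.981, -0.192, -0.0], [-0.0, -0.001, -1.0]]
ft_force: [-0.6, -0.0, -0.1]
grip_width: 1.002
```

```bash
python3 - <<'E'
from g import *
p=st(); print(status.sense()["joints"].round(3))
s=snap("scene"); t=snap("top"); p=st(); print(W(-34,-110,263)-p)
a=cv2.resize(s["frame"][100:310,200:400],(420,441)); b=cv2.resize(t["frame"][140:290,270:410],(360,386)); b=cv2.copyMakeBorder(b,0,55,0,0,0)
cv2.imwrite("pics/p9.png",np.hstack([a,b]))
E
```

```text
t 13.35 tcp [616.5 -86.9 353.9] tester [[ -34.5 -110.2]] yaw_y -101.06 F [-0.61 -0.03 -0.13] F_t -0.6 -0.14 w 1.0016712496722462
[ 0.371  0.34  -0.406  1.489  0.136  1.341 -0.238]
t 13.45 tcp [616.7 -86.9 354.1] tester [[ -34.4 -110.1]] yaw_y -101.0 F [-0.09 -0.53 -0.35] F_t 0.02 -0.54 w 0.9979979981793172
[ 3.75217732e-01  7.95682775e-02 -9.11403103e+01]
```

View pics/p9.png

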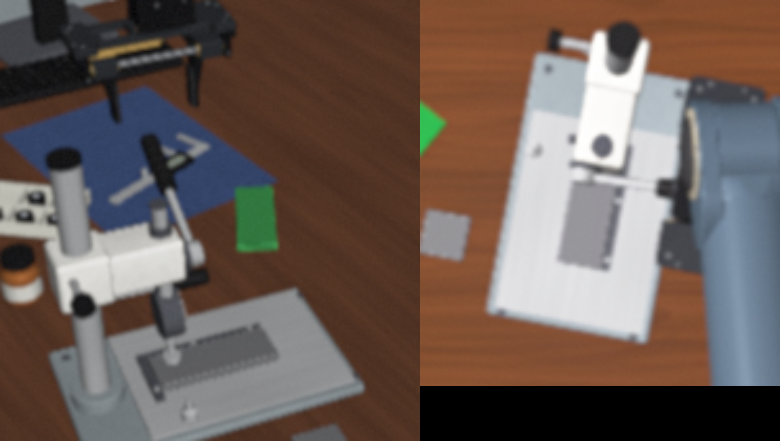

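Call:
jog_arm(translation=[[0,0,-25],[0,0,-50],[0,0,-70],[0,0,-85],[0,0,-92],[0,0,-92],[0,0,-92]], roll=[0,0,0,0,0,0,0])

```text
time_s: 14.15
tool_pos: [0.6176, -0.0872, 0.2634]
tcp_rot: [[0.191, 0.982, 0.002], [0.982, -0.191, -0.0], [0.0, 0.002, -1.0]]
ft_force: [0.1, -0.5, -0.4]
grip_width: 1.001
```

```bash
python3 - <<'E'
from g import *
p=st()
s=snap("scene"); st()
crop(s,215,130,130,130,4.5,"p10")
E
```

```text
t 14.15 tcp [617.6 -87.2 263.4] tester [[ -33.4 -110.3]] yaw_y -101.04 F [ 0.1  -0.53 -0.39] F_t 0.2 -0.5 w 1.0010281419486053
t 14.2 tcp [617.8 -87.2 263.7] tester [[ -33.2 -110.2]] yaw_y -101.03 F [-0.4   0.21  0.7 ] F_t -0.43 0.13 w 0.9967650208165025
```

View pics/p10.png

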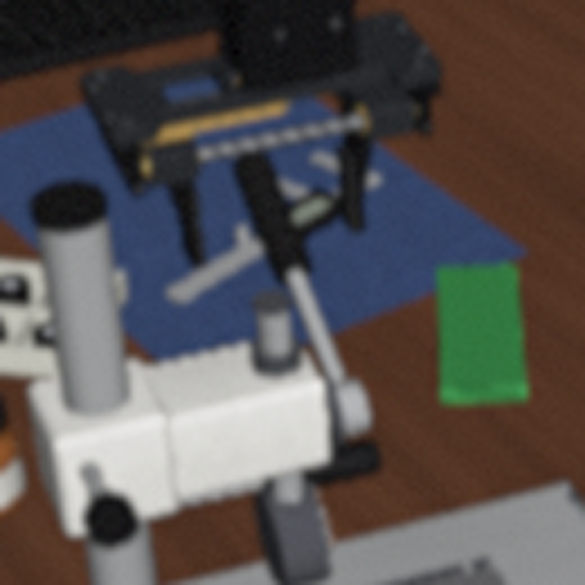

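Call:
jog_arm(translation=[[0,0,0],[0,0,0],[0,0,0],[0,0,0],[0,0,0],[0,0,0],[0,0,0],[0,0,0]], roll=[0,0,0,0,0,0,0,0], gripper=0, force=20)

```text
time_s: 15.0
tool_pos: [0.6171, -0.0872, 0.2626]
tcp_rot: [[0.191, 0.982, 0.0], [0.982, -0.191, 0.0], [0.0, 0.0, -1.0]]
ft_force: [0.3, -0.2, -0.2]
grip_width: 0.358
```

```bash
python3 - <<'E'
from g import *
p=st()
r=135
for a in (0,.1,.2,.3,.4,.48,.55,.6,.64,.68):
    dy=-r*np.cos(.4-a)+r*np.cos(.4); dz=r*np.sin(.4-a)-r*np.sin(.4); print(a,(dy*ey).round(1),round(dz,1))
E
```

```text
t 15.0 tcp [617.1 -87.2 262.6] tester [[ -33.9 -110.3]] yaw_y -101.04 F [ 0.27 -0.23 -0.18] F_t 0.31 -0.17 w 0.35761303575244235
0 [0. 0.] 0.0
0.1 [-0.9 -4.5] -12.7
0.2 [-1.5 -7.8] -25.8
0.3 [-1.9 -9.8] -39.1
0.4 [ -2.  -10.5] -52.6
0.48 [ -2. -10.] -63.4
0.55 [-1.7 -9. ] -72.7
0.6 [-1.5 -7.8] -79.4
0.64 [-1.3 -6.7] -84.7
0.68 [-1.  -5.3] -89.9
```

Call:
jog_arm(translation=[[0,0,0],[0,0,0],[0,0,0],[0,0,0]], roll=[0,0,0,0])

```text
time_s: 15.4
tool_pos: [0.6176, -0.0873, 0.2626]
tcp_rot: [[0.191, 0.981, 0.001], [0.981, -0.191, -0.0], [0.0, 0.001, -1.0]]
ft_force: [3.0, -0.5, -2.5]
grip_width: 0.264
```

Call:
jog_arm(translation=[[0,0,0],[-0.4,-2,-6],[-0.9,-4.5,-12.7],[-1.2,-6.2,-19],[-1.5,-7.8,-25.8],[-1.7,-8.8,-32],[-1.9,-9.8,-39],[-2,-10.2,-46],[-2,-10.5,-52.6],[-2,-10.5,-52.6],[-2,-10.5,-52.6]], roll=[0,0,0,0,0,0,0,0,0,0,0])

```text
time_s: 16.5
tool_pos: [0.6154, -0.0981, 0.2096]
tcp_rot: [[0.192, 0.981, 0.001], [0.981, -0.192, -0.0], [-0.0, 0.001, -1.0]]
ft_force: [4.4, -2.0, 3.4]
grip_width: 0.269
```

```bash
python3 - <<'E'
from g import *
p=st()
s=snap("scene"); st()
crop(s,215,130,130,170,3.5,"p11")
E
```

```text
t 16.5 tcp [615.4 -98.1 209.6] tester [[ -33.4 -121.4]] yaw_y -101.04 F [ 4.39 -2.04  3.39] F_t 4.7 -1.16 w 0.26947367686375195
t 16.55 tcp [615.5 -98.1 209.7] tester [[ -33.4 -121.4]] yaw_y -101.04 F [ 4.69 -2.43  4.  ] F_t 5.07 -1.48 w 0.2678411576447258
```

View pics/p11.png

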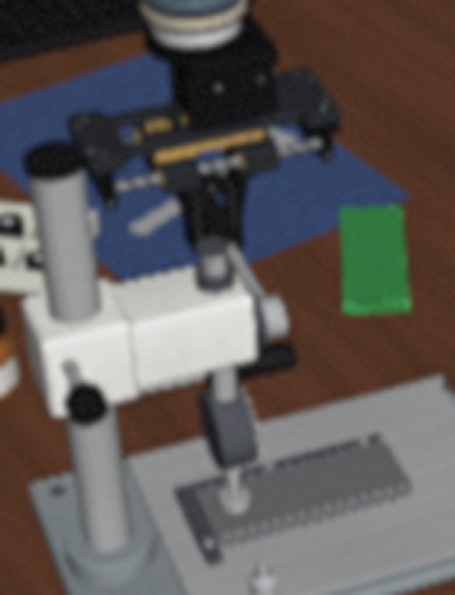

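Call:
jog_arm(translation=[[0,0.2,-5],[0,0.5,-10],[0.1,0.9,-15],[0.3,1.5,-20],[0.5,2.2,-24],[0.5,2.7,-26.8],[0.5,2.7,-26.8],[0.5,2.7,-26.8]], roll=[0,0,0,0,0,0,0,0])

```text
time_s: 17.35
tool_pos: [0.6159, -0.0956, 0.183]
tcp_rot: [[0.192, 0.981, 0.001], [0.981, -0.192, -0.001], [-0.001, 0.001, -1.0]]
ft_force: [4.2, -2.7, 3.9]
grip_width: 0.266
```

```bash
python3 - <<'E'
from g import *
p=st()
s=snap("scene"); t=snap("top"); st()
a=cv2.resize(s["frame"][130:300,215:345],(455,595)); b=cv2.resize(t["frame"][170:250,320:400],(340,340)); b=cv2.copyMakeBorder(b,0,255,0,0,0)
cv2.imwrite("pics/p12.png",np.hstack([a,b]))
E
```

```text
t 17.35 tcp [615.9 -95.6 183. ] tester [[ -33.4 -118.8]] yaw_y -101.05 F [ 4.2  -2.7   3.91] F_t 4.64 -1.85 w 0.2655378929812986
t 17.45 tcp [615.9 -95.6 183.1] tester [[ -33.4 -118.8]] yaw_y -101.05 F [ 4.69 -2.87  4.68] F_t 5.15 -1.92 w 0.26882127105000336
```

View pics/p12.png

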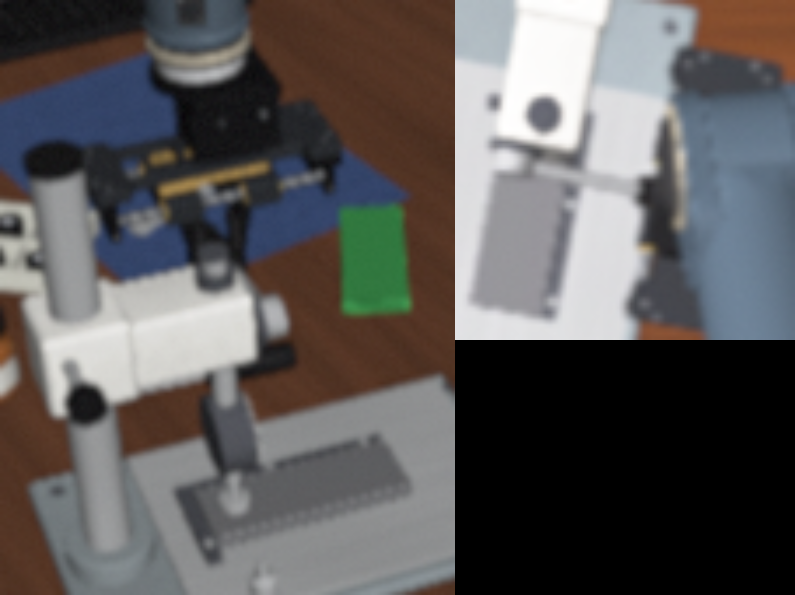

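Call:
jog_arm(translation=[[0.1,0.6,-3],[0.2,1.2,-6],[0.3,1.9,-8.5],[0.5,2.4,-10.2],[0.5,2.4,-10.2],[0.5,2.4,-10.2],[0.5,2.4,-10.2],[0.5,2.4,-10.2]], roll=[0,0,0,0,0,0,0,0])

```text
time_s: 18.25
tool_pos: [0.6164, -0.0933, 0.1731]
tcp_rot: [[0.192, 0.981, 0.001], [0.981, -0.192, -0.001], [-0.001, 0.001, -1.0]]
ft_force: [3.0, -2.8, 4.8]
grip_width: 0.269
```

```bash
python3 - <<'E'
from g import *
F=[]
for i in range(4): s=snap("scene"); F.append(status.sense()["ft_force"])
print(np.mean(F,0)); p=st()
print("a",.4-np.arcsin((p[2]+.4-210)/135))
t=snap("top")
a=cv2.resize(s["frame"][130:300,215:345],(455,595)); b=cv2.resize(t["frame"][170:250,320:400],(340,340)); b=cv2.copyMakeBorder(b,0,255,0,0,0)
cv2.imwrite("pics/p13.png",np.hstack([a,b]))
V=t["frame"].max(2).astype(float); pts=[]
for y in range(212,240):
    r=V[y]; xs=[x for x in range(318,335) if r[x]>=190>r[x+1]]
    if xs: x=xs[0]; pts.append((x+(r[x]-190)/(r[x]-r[x+1]),y))
l=line(onz(t,pts,.032)*1000); print("left",T(l[0]/1000),yaw(l[1])+11.03)
B=[]
for x in range(325,342):
    c=V[:,x]; ys=[y for y in range(238,256) if c[y]<=190<c[y+1]]
    if ys: y=ys[-1]; B.append((x,y+(190-c[y])/(c[y+1]-c[y])))
print("near",np.mean(T(onz(t,B,.032))[:,0]))
# grip/hub pixel check
h=lambda a:(-34,14-90*np.cos(.4-a),210+90*np.sin(.4-a))
E
```

```text
[ 4.19179296 -2.55737616  5.53050995]
t 18.45 tcp [616.4 -93.3 173.1] tester [[ -33.4 -116.5]] yaw_y -101.06 F [ 5.11 -1.6   5.41] F_t 5.32 -0.6 w 0.26900736473638254
a 0.6739824158880323
left [[-79.57069552  28.77623017]] 0.60174656
near -135.34457319758437
```

View pics/p13.png

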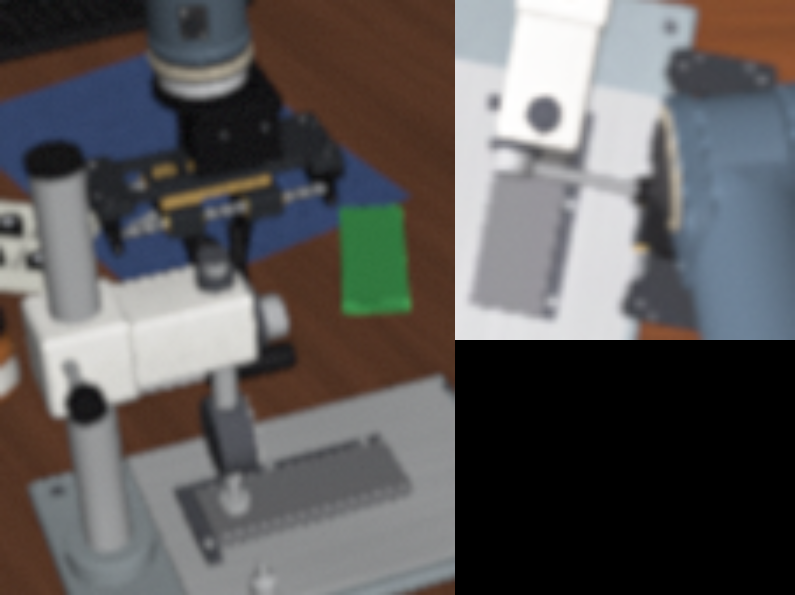

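Call:
jog_arm(translation=[[0,0,-0.5],[0,0,-0.5],[0,0,-0.5],[0,0,-0.5],[0,0,-0.5],[0,0,-0.5],[0,0,-0.5],[0,0,-0.5]], roll=[0,0,0,0,0,0,0,0])

```text
time_s: 19.3
tool_pos: [0.6164, -0.0932, 0.1726]
tcp_rot: [[0.192, 0.981, 0.001], [0.981, -0.192, -0.001], [-0.001, 0.001, -1.0]]
ft_force: [4.3, -3.6, 6.3]
grip_width: 0.269
```

```bash
python3 - <<'E'
from g import *
from cell import order
p=st(); print("a",.4-np.arcsin((p[2]+.4-210)/135)); print(order.job_done())
E
```

```text
t 19.3 tcp [616.4 -93.2 172.6] tester [[ -33.4 -116.4]] yaw_y -101.05 F [ 4.26 -3.56  6.32] F_t 4.86 -2.67 w 0.26865048356966187
a 0.6776437179422652
the job is handed in; nothing more can be done
None
```

I pushed the plaque sideways against the side leg, then endwise into the far leg, stopping each time when the push force rose to about 6 N. I then gripped the lever and swung it down its arc to a ≈ 0.678 rad, about 10 N by the given law. I handed the job in at 19.3 s, still holding it there.

**Plaque:** The last top view put its near end at x ≈ -135.3 mm (ideal -135) and its left edge at y ≈ 28.8 mm (ideal 30), about 0.6° off square. I judged it flush, within the roughly 2 mm accuracy of the calibration. The scene view before the lever press was less certain, with its two plaque edges reading about 0.5° and 1.3° off square. The clear top view taken just after it read 0.5°, with the stop leg itself reading 0.1°.

**Load:** I worked it out from the height of the gripped lever, because the dial faces away from the camera and I could not read the needle. The upward force at the hand was 4.8 to 6.3 N, against the 5 N expected, so it agrees only roughly.

**Other things:** The spare tip and the coupon looked unmoved in the pictures. I did not measure any of the bystanders. On the way, the last joint briefly reached 2.651 rad, just inside its 2.66 limit, and I unwound it before gripping the lever.

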